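# Plug the red programming pin into the lock programmer

## Task

On the sloped lock-programming stand, turn the blue dust cover by its black bar until the cover's opening faces the white mark and bares the jack beneath. Then take the red pin from the grey rack and push it fully home in the jack, so that its steel collar rests on the panel, and let go. Leave the yellow pin in its place in the rack.

Things in the scene. Friction and masses are not known exactly. Their poses are not given: they have to be found in the camera images.
- stand: sloped stand, fixed: dark steel base 165 x 130 x 10 mm carrying an aluminium panel 150 x 126 x 36 mm, whose upper face leans 30 degrees from level and looks up and toward the robot. Origin: on the worktop, 78 mm plumb below the point where the cover's axis meets the panel's face; z up, x (yaw 0) away from the robot, the way the panel rises
- jack (a point): mouth of the jack: round hole of 8 mm diameter, 30 mm deep, square to the panel, ringed in red; the point is the hole's centre on the panel's face. z points straight out of the panel (30 degrees from vertical), x up the slope. It lies 38 mm up the slope from the cover's axis; the white mark (18 x 6 mm strip) lies 59 to 77 mm up the slope from that axis
- cover (a joint): turn of the blue dust cover about its axis, square to the panel: 0 rad when the middle of its opening faces the white mark, positive anticlockwise seen from above; limits +-1.75; stays where it is left. Disc of 54 mm radius, its top 5 mm above the panel, with a 75 degree opening in its rim from 24 mm radius outward. Starts 0.8 to 1.4 rad to the positive side, jack covered
- cover_bar (a point): middle of the cover's black grip bar, on the cover's axis, 14 mm above the panel face. The bar is 44 mm long (along this frame's y), 12 mm thick (x) and 18 mm tall, from 5 to 23 mm above the panel; z points straight out of the panel, x toward the middle of the cover's opening; the frame turns with the cover
- rack: grey rack block 124 x 56 x 45 mm, fixed to the worktop, origin at the centre of its underside, long side along its x; two square holes 9 mm wide and 32 mm deep at x = -45 and +45 mm, in which the pins stand upright. A dark key machine stands on the worktop between rack and stand: pass well above it (tool tips 0.3 m up or more)
- red_pin: programming pin with a red handle, loose, 50 g, 95 mm long. Origin at the tip, z toward the handle. Brass pin 6 mm diameter from z = 0 to 24 mm, tip round; steel collar 18 mm diameter, z = 24 to 30; square handle 16 x 16 mm (faces square to x and y), z = 30 to 95. In the rack it stands upright, its collar on the rack's top, handle's top 116 mm above the worktop
- yellow_pin: pin of the same shape with a yellow handle, to be left standing in the rack; which of the two holes holds which pin varies
There are look-alikes about, which are no part of the job. What is meant by the red_pin is not purple or turquoise, and is the smaller of those in its own colour.

How it is judged (in metres and radians):
On the way:
1. the cover's opening faces the mark (within 0.2 rad) (value of joint cover between -0.2 and 0.2 rad), for 0.2 s.
At the end, for the whole second after the job is handed in: The cover's opening faces the mark within 0.2 rad; the red pin is in the jack at least 21 of its 24 mm deep, its tip within 4 mm of the jack's axis either way and the pin within 0.14 rad of that axis, at rest; the yellow pin stands in the rack (all of step 1 and z of red_pin in the frame of jack below -0.021 m and x of red_pin in the frame of jack between -0.004 and 0.004 m and y of red_pin in the frame of jack between -0.004 and 0.004 m and angle between the z axis of red_pin and the z axis of jack, either way round below 0.14 rad and linear speed of red_pin below 0.02 m/s and horizontal distance between yellow_pin and rack below 0.055 m and height (world z) of yellow_pin below 0.03 m and angle between yellow_pin's own z axis and vertical below 0.2 rad); the robot touches nothing.
It fails at once if the yellow pin is pulled from its place or knocked over (moved more than 15 mm) (distance of yellow_pin from where it was at the start of the episode above 0.015 m).
It also fails if it takes over 72 s, if anything falls off the work surface, if the arm or the gripper's body presses on something with over 40 N, if the wrist force passes 120 N, or if a joint passes its speed limit or range.

## Robot

A 6-joint arm with a two-finger parallel gripper is mounted at the origin on a cart in front of the work surface, level with it; the furniture and walls round the work are solid. World frame = base frame: x ahead of the robot, y to its left, z up, the work surface at z = 0. Lengths are in mm, angles in rad, forces in N, time in s.
With the tool pointing down it reaches from about 250 to 775 mm from the base axis. Payload 4 kg.
Tool frame: the origin (TCP) lies between the finger pads, 19 mm behind the fingertips; this is the grasp point; z points along the fingers, y is the line along which they close (so a half turn about z gives the same grasp; the last joint's range is limited). The gripper opens to 85 mm and grips with 20 to 120 N. Pads are 22 mm wide; open, the fingers measure 114 mm over their backs; the gripper's body (76 mm by 85 mm) begins 54 mm behind the grasp point. The pads swing forward as they close: fully open they stand 13 mm farther back than shut.
Start: joints at [-1.232, 0.087, 1.371, -0, 1.684, -0.103], TCP at [235.161, -497.207, 250.041] pointing down, gripper open.
Joint ranges: [-3.1, 3.1], [-0.76, 2.03], [0.27, 2.55], [-1.08, 4.22], [0.17, 2.65], [-2.57, 2.57]. Speed limits (rad/s): [2.79, 2.79, 3.14, 3.14, 3.14, 3.14].

## Interface

Orientations are given as [roll, pitch, yaw] about the fixed x, y, z axes, in that order (R = Rz(yaw) Ry(pitch) Rx(roll)).
In Python, from workcell import arm gives the robot as it stands. The module is installed in compiled form; this text tells all that it offers.
- The arm moves only by the tool play_rows, never from a script. Its argument "commands" is a list of rows, each a list of 7 numbers: the finger opening in mm, from 0 to 85.4, then the shift along the tool's x, y, z as a fraction of full scale, then the turn, a rotation vector about the tool's x, y, z as a fraction of full scale. A call has 1 to 5 rows; each row is the pose to reach, as a shift and turn from the pose commanded when the call began, along the tool's axes at that moment; what a row does not reach only later rows make up. Full scale, the value 1, is 0.3 m for a shift and 60 degrees for a turn. A row lasts 1/12 s, in which the tool goes at most 41.7 mm and 7.16 degrees, less where a joint would pass 70% of its speed; a pose out of reach is approached as far as the arm can. A call with a number of a shift or a turn outside -1 to 1 is refused whole. A call with a gripper value outside its range is refused whole. The fingers move at their own pace and stop on an object; "squeeze" is the grip in N (left out, the last holds). Time passes only in rows, so rows that repeat a pose let the fingers close. It gives the time, the measured TCP pose, the force, the opening and the grip force at its end, in the units of the state.
- arm.get_state(): the state, without advancing time (a new reading comes with each control period).
- arm.get_image(name): name is "scene" or "top"; returns a dict with "frame" (420x560x3 uint8, red, green, blue), "camera_matrix" (3x3 intrinsics, pixels), "eye" and "attitude" of the camera in the world. Camera axes: x right, y down, z forward; pixel columns grow to the right and rows downward; lengths in mm; the calibration is good to about 2 mm. A picture is of the moment at which its call begins. There is no depth.
- arm.job_done(): hands the job in; it is judged then, once.
The state is a dict: "time": time; "joint_pos": joint angles; "joint_vel": joint speeds; "joint_torque": joint torques, N m; "position": TCP position; "eef_rot": TCP orientation; "contact_force": force on the tool from outside, world axes, zero at the start; "moment": the same for the moment, N m; "grip_width": finger opening in mm; "gripper_force": force on a finger pad.
Only numpy, scipy, OpenCV 4.12 (cv2) and the standard library are available. Lean on these libraries where they do the work, as an engineer would, in place of code of your own. Each camera call takes 0.05 s, during which the arm holds its last target. There are 200 camera calls.

## Working session

There is one attempt and no reset: what is moved stays moved. The work goes in short steps, Python scripts to look and compute and a tool call to move; the robot and the scene stay as the last step left them, time stands still between calls to the robot, and variables do not carry over. Pictures are saved under pics/ and viewed, at most 10 in all, crops included, and the job is handed in when it is done.

Besides the shell and the picture viewer there is one more tool, called after "Emit:" by a JSON object that holds its "fn" and its "kwargs". play_rows: Moves the arm, as the interface text tells. Shift numbers are shares of 0.3 m and turn numbers shares of 60 degrees, none past 1 either way. Its arguments: {"type":"object","properties":{"commands":{"type":"array","items":{"type":"array","items":{"type":"number"}}},"squeeze":{"type":"number"}},"required":["commands"]}

```bash
mkdir -p pics; python3 - <<'E'
from workcell import arm
import cv2,json
for n in("scene","top"):
    d=arm.get_image(n); cv2.imwrite(f"pics/{n}0.png",d["frame"][:,:,::-1])
    print(n,d["camera_matrix"],d["eye"],d["attitude"])
print(arm.get_state())
E
```

```text
scene [[486.57279159   0.         286.71038367]
 [  0.         486.57279159 216.95703281]
 [  0.           0.           1.        ]] [-33.33699122 923.23072767 628.34472666] [-2.00778635  0.01698391 -2.66090079]
top [[422.80589901   0.         279.26899273]
 [  0.         422.80589901 209.22553957]
 [  0.           0.           1.        ]] [ 348.80150525 -152.19583461 1094.36023719] [-2.94346234  0.00383554 -1.57664564]
{'time': 0.1, 'joint_pos': array([-1.23207974e+00,  8.79304753e-02,  1.37212465e+00, -8.72594728e-06,
        1.68363202e+00, -1.03116948e-01]), 'joint_vel': array([ 0.00109038, -0.0008767 , -0.00519174,  0.00048015,  0.00081045,
        0.00135903]), 'joint_torque': array([ 1.85142555e-03, -3.53012180e+01, -3.14220250e+01, -2.09122018e-04,
        7.91277591e-03, -1.81262834e-06]), 'position': array([ 235.02277656, -496.79016151,  248.91824167]), 'eef_rot': array([-3.13950840e+00, -2.06968334e-04,  4.41832343e-01]), 'contact_force': array([-0.4993837 , -0.26367267,  0.09810767]), 'moment': array([-0.00391325, -0.01460992,  0.02280594]), 'gripper_force': 0.0, 'grip_width': 85.34456187736917}
```

View pics/scene0.png

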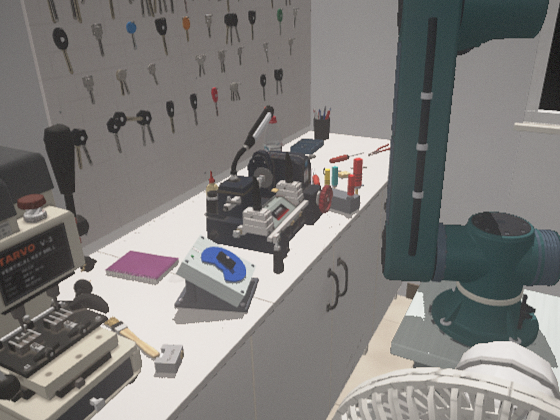

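View pics/top0.png

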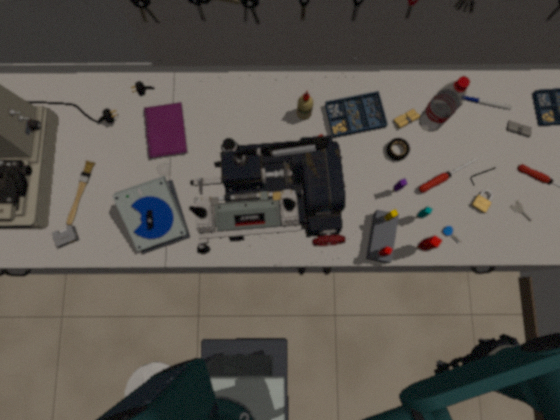

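The top view shows the stand at about (150,215) and the rack at (382,238). Things that could be taken for the red pin, by top-view pixel:
- red in the rack (387,252)
- larger red (430,243)
- purple (400,185)
- turquoise (425,212)
- yellow in the rack (393,214)
- red screwdrivers (435,180) and (535,173)

By the description I choose the smaller red one, in the rack. Next I check it in enlarged crops.

```bash
python3 - <<'E'
import cv2,numpy as np
t=cv2.imread("pics/top0.png");s=cv2.imread("pics/scene0.png")
c=lambda i,x,y,w,h,k:cv2.resize(i[y:y+h,x:x+w],None,fx=k,fy=k,interpolation=cv2.INTER_CUBIC)
cv2.imwrite("pics/c1.png",np.hstack([c(t,100,170,100,100,4),c(t,350,170,100,100,4)]))
cv2.imwrite("pics/c2.png",np.hstack([c(s,170,225,100,100,4),c(s,300,140,100,100,4)]))
E
```

```text
(no output)
```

View pics/c1.png

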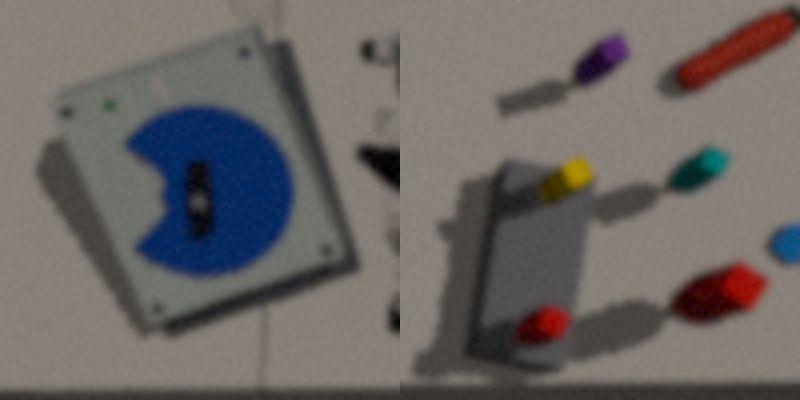

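View pics/c2.png

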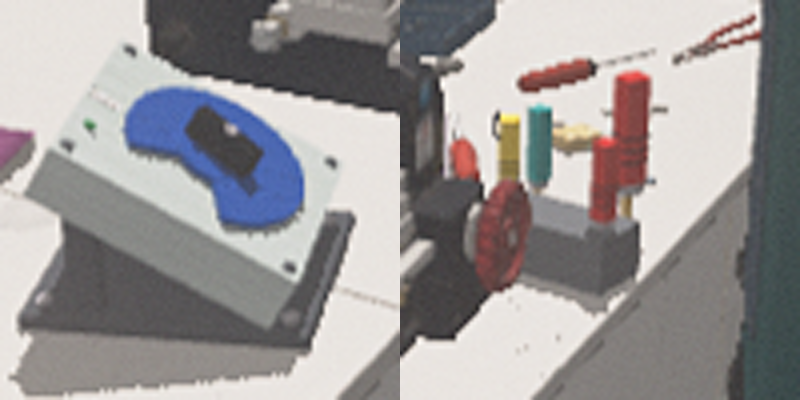

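The crops confirm the smaller red pin stands at the near end of the rack, with its handle top at crop (551,322). The larger red one stands free beside it. The opening faces crop-left, and the mark is at top-crop (158,85). Next I fit the stand pose using both views.

```bash
cat > h.py <<'E'
import numpy as np
from scipy.spatial.transform import Rotation as R
from scipy.optimize import least_squares
CAM={"scene":(486.5728,286.7104,216.957,[-33.337,923.2307,628.3447],[-2.00778635,.01698391,-2.66090079]),
"top":(422.8059,279.269,209.2255,[348.8015,-152.1958,1094.3602],[-2.94346234,.00383554,-1.57664564])}
def proj(n,P):
    f,cx,cy,e,a=CAM[n]; q=(np.atleast_2d(P)-e)@R.from_euler('xyz',a).as_matrix()
    return q[:,:2]/q[:,2:]*f+[cx,cy]
def ray(n,px,z):
    f,cx,cy,e,a=CAM[n]; d=R.from_euler('xyz',a).as_matrix()@np.r_[(np.array(px)-[cx,cy])/f,1]
    return np.array(e)+d*(z-e[2])/d[2]
def tri(pts):
    return least_squares(lambda X:np.ravel([proj(n,X)[0]-p for n,p in pts]),[300,0,100])
E
cat > fit.py <<'E'
from h import *
cr=lambda p,x,y:(np.array(p,float)+.5)/4-.5+[x,y]
T=[cr(p,100,170) for p in [(67,112),(244,52),(327,250),(156,308),(158,85),(198,202),(127,143),(137,248)]]
S=[cr(p,170,225) for p in [(67,145),(129,50),(332,161),(290,268),(103,97),(231,130),(128,147),(220,222)]]
def model(p):
    x,y,yaw,th,u0,a,b=p
    th1,th2=th-np.radians(37.5),th+np.radians(37.5)
    c=[(u0+a,b,0),(u0+a,-b,0),(u0-a,-b,0),(u0-a,b,0),(68,0,0),(0,0,23),
       (54*np.cos(th1),54*np.sin(th1),5),(54*np.cos(th2),54*np.sin(th2),5)]
    M=R.from_euler('z',yaw)*R.from_euler('y',-30,degrees=True)
    return M.apply(c)+[x,y,78]
r=lambda p:np.r_[(proj("top",model(p))-T).ravel(),(proj("scene",model(p))-S).ravel()]
g=ray("top",T[5],100)
s=least_squares(r,[g[0],g[1],.3,1.2,0,60,50],loss='soft_l1')
print(np.round(s.x,3));print(np.round(r(s.x).reshape(-1,8,2),1).tolist())
for n,t,sc in(("red",(551,322),(605,141)),("yel",(574,175),(510,117))):
    a,b=cr((t[0]-400,t[1]),350,170),cr((sc[0]-400,sc[1]),300,140)
    q=tri([("top",a),("scene",b)]); print(n,q.x,q.fun,ray("top",a,116),ray("scene",b,116))
E
python3 fit.py
```

```text
[5.34452e+02 1.64846e+02 3.32000e-01 1.27900e+00 4.67500e+00 6.71970e+01
 5.50800e+01]
[[[0.4, 0.4], [0.6, 0.5], [0.3, 0.4], [0.6, 0.5], [0.6, 1.2], [0.4, 0.3], [-0.7, 0.7], [-0.2, 0.2]], [[-1.1, 0.2], [-0.6, -0.0], [-0.7, 0.4], [-1.1, 0.0], [-0.2, 0.5], [-0.8, -0.3], [-0.2, -1.2], [0.1, -1.1]]]
red [ 446.87763507 -399.46207731  114.85441968] [ 0.05461081  0.14650141 -0.20673433 -0.01043326] [ 447.10260678 -399.06573773  116.        ] [ 445.20766016 -396.68777485  116.        ]
yel [ 533.19402149 -417.68772584  115.56752944] [ 0.06603526  0.16528172 -0.23747858 -0.0238025 ] [ 533.50929051 -417.43849049  116.        ] [ 531.95205909 -416.66290324  116.        ]
```

```bash
cat >> h.py <<'E'
YAW=.332; AX=np.array([534.5,164.8,78]); MP=R.from_euler('z',YAW)*R.from_euler('y',-30,degrees=True)
def pan(phi): return MP*R.from_euler('z',phi)*R.from_euler('x',np.pi)
def pp(u,v,h): return AX+MP.apply([u,v,h])
def down(yaw): return R.from_euler('z',yaw)*R.from_euler('x',np.pi)
def plan(wps,state=None,fulld=True):
    from workcell import arm
    s=arm.get_state(); p,r=s["position"],R.from_euler('xyz',s["eef_rot"])
    for P,Q in wps:
        P=np.array(P,float)
        n=max(1,int(np.ceil(max(np.linalg.norm(P-p)/200,np.degrees((r.inv()*Q).magnitude())/34))))
        d=(r.inv()*Q).as_rotvec()
        pts=[(p+(P-p)*k/n,r*R.from_rotvec(d*k/n)) for k in range(1,n+1)]
        for a,b in pts:
            sh=r.inv().apply(a-p)/300; t=(r.inv()*b).as_rotvec()/np.radians(60)
            print(np.round(np.r_[sh,t],3).tolist(),'->',np.round(a),'rows %.1f'%max(np.linalg.norm(a-p)/41.7,np.linalg.norm(t)*60/7.16))
            p,r=a,b
E
python3 - <<'E'
from h import *
plan([((330,-330,340),down(1.03)),((400,-150,350),down(1.6)),((430,20,345),down(2.15)),((440,110,320),down(2.7)),(pp(0,0,170),pan(2.85)),(pp(0,0,75),pan(2.85))])
E
```

```text
[0.262, -0.184, -0.151, -0.001, -0.0, -0.281] -> [ 283. -413.  294.] rows 2.5
[0.304, -0.1, -0.152, -0.001, -0.0, -0.281] -> [ 330. -330.  340.] rows 2.5
[0.635, -0.109, -0.033, 0.0, 0.0, -0.544] -> [ 400. -150.  350.] rows 4.6
[0.564, 0.117, 0.017, 0.0, 0.0, -0.525] -> [430.  20. 345.] rows 4.4
[0.233, 0.192, 0.083, -0.0, 0.0, -0.525] -> [440. 110. 320.] rows 4.4
[-0.002, 0.051, 0.158, -0.128, -0.217, -0.225] -> [447. 124. 273.] rows 2.8
[0.025, 0.032, 0.161, -0.128, -0.217, -0.225] -> [454. 137. 225.] rows 2.8
[0.0, 0.0, 0.317, 0.0, -0.0, 0.0] -> [499. 153. 143.] rows 2.3
```

Emit:
{"fn": "play_rows", "kwargs": {"commands": [[85, 0.262, -0.184, -0.151, 0, 0, -0.28], [85, 0.262, -0.184, -0.151, 0, 0, -0.28], [85, 0.262, -0.184, -0.151, 0, 0, -0.28], [85, 0.262, -0.184, -0.151, 0, 0, -0.28]]}}

```text
time: 0.43
position: [284.8, -411.4, 298.7]
eef_rot: [3.136, -0.0, 0.741]
contact_force: [-0.1, -1.2, 0.5]
grip_width: 85.1
gripper_force: 0.0
```

Emit:
{"fn": "play_rows", "kwargs": {"commands": [[85, 0.304, -0.1, -0.152, 0, 0, -0.28], [85, 0.304, -0.1, -0.152, 0, 0, -0.28], [85, 0.304, -0.1, -0.152, 0, 0, -0.28], [85, 0.304, -0.1, -0.152, 0, 0, -0.28]]}}

```text
time: 0.77
position: [331.9, -328.4, 343.6]
eef_rot: [3.137, 0.001, 1.033]
contact_force: [0.2, 0.3, 1.0]
grip_width: 85.1
gripper_force: 0.0
```

Emit:
{"fn": "play_rows", "kwargs": {"commands": [[85, 0.635, -0.11, -0.033, 0, 0, -0.545], [85, 0.635, -0.11, -0.033, 0, 0, -0.545], [85, 0.635, -0.11, -0.033, 0, 0, -0.545], [85, 0.635, -0.11, -0.033, 0, 0, -0.545], [85, 0.635, -0.11, -0.033, 0, 0, -0.545]]}}

```text
time: 1.18
position: [400.6, -148.3, 349.8]
eef_rot: [-3.141, -0.001, 1.604]
contact_force: [0.2, -0.2, 0.6]
grip_width: 85.0
gripper_force: 0.0
```

Emit:
{"fn": "play_rows", "kwargs": {"commands": [[50, 0.564, 0.117, 0.017, 0, 0, -0.525], [50, 0.564, 0.117, 0.017, 0, 0, -0.525], [50, 0.564, 0.117, 0.017, 0, 0, -0.525], [50, 0.564, 0.117, 0.017, 0, 0, -0.525], [50, 0.564, 0.117, 0.017, 0, 0, -0.525]]}}

```text
time: 1.6
position: [430.9, 24.5, 343.9]
eef_rot: [-3.141, -0.003, 2.159]
contact_force: [-0.6, -1.3, -0.5]
grip_width: 50.1
gripper_force: 0.0
```

```bash
python3 - <<'E'
from h import *
from workcell import arm
s=arm.get_state();print(s["position"],s["eef_rot"],s["joint_pos"],s["time"])
plan([((440,110,320),down(2.7)),(pp(0,0,170),pan(2.85)),(pp(0,0,75),pan(2.85))])
E
```

```text
[430.91595631  24.49654666 343.86323616] [-3.14103483 -0.00342445  2.15934396] [-0.07641048 -0.17522232  1.43864656  0.00246825  1.88071948 -0.66420929] 1.6
[0.22, 0.183, 0.08, 0.0, -0.003, -0.516] -> [440. 110. 320.] rows 4.3
[-0.002, 0.051, 0.158, -0.128, -0.217, -0.225] -> [447. 124. 273.] rows 2.8
[0.025, 0.032, 0.161, -0.128, -0.217, -0.225] -> [454. 137. 225.] rows 2.8
[0.0, -0.0, 0.317, 0.0, 0.0, 0.0] -> [499. 153. 143.] rows 2.3
```

Emit:
{"fn": "play_rows", "kwargs": {"commands": [[50, 0.22, 0.183, 0.08, 0, -0.003, -0.516], [50, 0.22, 0.183, 0.08, 0, -0.003, -0.516], [50, 0.22, 0.183, 0.08, 0, -0.003, -0.516], [50, 0.22, 0.183, 0.08, 0, -0.003, -0.516], [50, 0.22, 0.183, 0.08, 0, -0.003, -0.516]]}}

```text
time: 2.02
position: [440.7, 105.3, 319.4]
eef_rot: [-3.138, 0.0, 2.694]
contact_force: [-0.7, 0.9, -0.1]
grip_width: 50.1
gripper_force: 0.0
```

Emit:
{"fn": "play_rows", "kwargs": {"commands": [[50, -0.002, 0.051, 0.158, -0.128, -0.217, -0.225], [50, -0.002, 0.051, 0.158, -0.128, -0.217, -0.225], [50, -0.002, 0.051, 0.158, -0.128, -0.217, -0.225], [50, -0.002, 0.051, 0.158, -0.128, -0.217, -0.225]]}}

```text
time: 2.35
position: [445.6, 117.5, 270.6]
eef_rot: [3.037, 0.239, 2.913]
contact_force: [0.2, 0.7, 0.2]
grip_width: 50.3
gripper_force: 0.0
```

Emit:
{"fn": "play_rows", "kwargs": {"commands": [[50, 0.025, 0.032, 0.161, -0.128, -0.217, -0.225], [50, 0.025, 0.032, 0.161, -0.128, -0.217, -0.225], [50, 0.025, 0.032, 0.161, -0.128, -0.217, -0.225], [50, 0.025, 0.032, 0.161, -0.128, -0.217, -0.225], [50, 0.025, 0.032, 0.161, -0.128, -0.217, -0.225]]}}

```text
time: 2.77
position: [455.2, 131.0, 226.6]
eef_rot: [2.979, 0.498, 3.125]
contact_force: [0.1, -0.7, 0.2]
grip_width: 50.0
gripper_force: 0.0
```

Emit:
{"fn": "play_rows", "kwargs": {"commands": [[50, 0, 0, 0.317, 0, 0, 0], [50, 0, 0, 0.317, 0, 0, 0], [50, 0, 0, 0.317, 0, 0, 0], [50, 0, 0, 0.317, 0, 0, 0], [50, 0, 0, 0.317, 0, 0, 0]]}}

```text
time: 3.18
position: [501.8, 146.9, 145.1]
eef_rot: [2.98, 0.5, 3.129]
contact_force: [0.4, 1.1, 1.1]
grip_width: 50.0
gripper_force: 0.0
```

```bash
python3 - <<'E'
from h import *
from workcell import arm
s=arm.get_state();print(s["position"],s["eef_rot"],s["joint_pos"],s["time"])
print(MP.inv().apply(s["position"]-AX))
plan([(pp(0,0,45),pan(2.85)),(pp(0,0,28),pan(2.85))])
E
```

```text
[501.79978801 146.92585866 145.12721604] [2.97967409 0.49957322 3.12909067] [ 0.11836731 -0.25306492  1.97958043  0.12518058  0.90433402 -1.53307546] 3.1833
[ 1.74554937 -6.2399507  76.5040391 ]
[0.012, 0.019, 0.105, -0.007, 0.002, -0.009] -> [513. 157. 117.] rows 0.8
[0.0, -0.0, 0.057, 0.0, -0.0, 0.0] -> [521. 160. 102.] rows 0.4
```

Emit:
{"fn": "play_rows", "kwargs": {"commands": [[50, 0.012, 0.019, 0.105, -0.007, 0.002, -0.009], [50, 0.012, 0.019, 0.105, -0.007, 0.002, -0.009], [50, 0.012, 0.019, 0.105, -0.007, 0.002, -0.009], [50, 0.012, 0.019, 0.105, -0.007, 0.002, -0.009]]}}

```text
time: 3.52
position: [513.0, 157.5, 119.0]
eef_rot: [2.977, 0.504, 3.141]
contact_force: [-0.3, 0.2, 0.0]
grip_width: 49.8
gripper_force: 0.0
```

Emit:
{"fn": "play_rows", "kwargs": {"commands": [[50, 0, 0, 0.03, 0, 0, 0], [50, 0, 0, 0.057, 0, 0, 0], [50, 0, 0, 0.057, 0, 0, 0], [50, 0, 0, 0.057, 0, 0, 0]]}}

```text
time: 3.85
position: [519.6, 160.2, 101.0]
eef_rot: [2.978, 0.499, 3.142]
contact_force: [0.1, 0.8, 0.2]
grip_width: 50.0
gripper_force: 0.0
```

```bash
python3 - <<'E'
from h import *
from workcell import arm
import cv2
s=arm.get_state();print(s["position"],s["eef_rot"],s["contact_force"])
print(MP.inv().apply(s["position"]-AX))
t=arm.get_image("top")["frame"];S=arm.get_image("scene")["frame"]
c=lambda i,x,y,w,h,k:cv2.resize(i[y:y+h,x:x+w],None,fx=k,fy=k,interpolation=cv2.INTER_CUBIC)
cv2.imwrite("pics/g1.png",np.hstack([c(t,100,170,100,100,4),c(S,170,215,100,100,4)])[:,:,::-1])
plan([(pp(0,0,28),pan(2.85))])
E
```

```text
[519.63672159 160.17628283 101.04393022] [2.97787991 0.49927186 3.14158441] [0.05033629 0.84039194 0.17430819]
[-1.95222859  0.47322777 27.73595833]
[-0.005, -0.0, 0.0, 0.0, 0.001, 0.001] -> [521. 160. 102.] rows 0.0
```

View pics/g1.png

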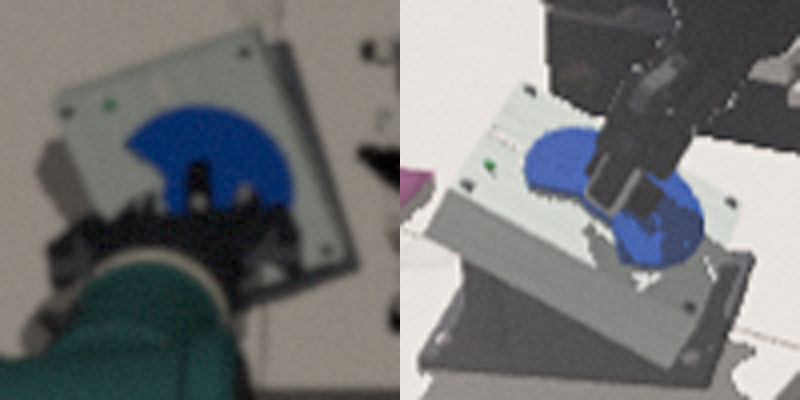

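The fingers straddle the bar: in the top crop the bar is at (198,185) and the fingers at about (165,200) and (243,195). Next I close on it.

Emit:
{"fn": "play_rows", "kwargs": {"commands": [[0, -0.005, 0, 0, 0, 0, 0], [0, -0.005, 0, 0, 0, 0, 0], [0, -0.005, 0, 0, 0, 0, 0], [0, -0.005, 0, 0, 0, 0, 0], [0, -0.005, 0, 0, 0, 0, 0]], "squeeze": 40}}

```text
time: 4.37
position: [521.5, 158.7, 102.7]
eef_rot: [2.982, 0.501, -3.14]
contact_force: [-2.4, -6.2, 2.7]
grip_width: 11.1
gripper_force: 40.7
```

Emit:
{"fn": "play_rows", "kwargs": {"commands": [[0, 0, 0, 0, 0, 0, 0], [0, 0, 0, 0, 0, 0, 0], [0, 0, 0, 0, 0, 0, 0]]}}

```text
time: 4.62
position: [521.5, 158.7, 102.6]
eef_rot: [2.981, 0.501, -3.14]
contact_force: [-0.6, -7.3, 2.6]
grip_width: 11.1
gripper_force: 40.7
```

Emit:
{"fn": "play_rows", "kwargs": {"commands": [[0, 0, -0.005, 0, 0, 0, 0.1], [0, 0, -0.005, 0, 0, 0, 0.2], [0, 0, -0.005, 0, 0, 0, 0.3], [0, 0, -0.005, 0, 0, 0, 0.4], [0, 0, -0.005, 0, 0, 0, 0.4]], "squeeze": 50}}

```text
time: 5.03
position: [521.6, 159.0, 102.8]
eef_rot: [2.78, 0.39, 2.691]
contact_force: [-0.9, 0.6, 2.3]
grip_width: 10.4
gripper_force: 51.9
```

```bash
python3 - <<'E'
from h import *
from workcell import arm
s=arm.get_state();print(s["position"],s["contact_force"],s["moment"],s["joint_pos"],MP.inv().apply(s["position"]-AX))
plan([(s["position"],pan(1.571))])
E
```

```text
[521.59241848 158.95271204 102.79589831] [-0.87510928  0.5865073   2.26019164] [0.00600492 0.28432075 0.00226359] [ 0.13658859 -0.15169373  1.98917298  0.13749021  0.79163912 -1.12669316] [ 0.17957631 -1.32095573 28.52815869]
[0.0, 0.0, 0.0, 0.001, 0.0, 0.411] -> [522. 159. 103.] rows 3.4
[0.0, 0.0, 0.0, 0.001, 0.0, 0.411] -> [522. 159. 103.] rows 3.4
```

Emit:
{"fn": "play_rows", "kwargs": {"commands": [[0, 0, 0, 0, 0, 0, 0.1], [0, 0, 0, 0, 0, 0, 0.2], [0, 0, 0, 0, 0, 0, 0.3], [0, 0, 0, 0, 0, 0, 0.41], [0, 0, 0, 0, 0, 0, 0.41]]}}

```text
time: 5.45
position: [521.8, 159.3, 102.9]
eef_rot: [2.656, 0.212, 2.283]
contact_force: [-0.3, 1.7, 2.1]
grip_width: 10.6
gripper_force: 51.8
```

Emit:
{"fn": "play_rows", "kwargs": {"commands": [[0, 0, 0, 0, 0, 0, 0.1], [0, 0, 0, 0, 0, 0, 0.2], [0, 0, 0, 0, 0, 0, 0.3], [0, 0, 0, 0, 0, 0, 0.41], [0, 0, 0, 0, 0, 0, 0.41]]}}

```text
time: 5.87
position: [522.1, 159.5, 103.2]
eef_rot: [2.614, 0.002, 1.908]
contact_force: [1.0, 4.0, 2.1]
grip_width: 10.6
gripper_force: 51.7
```

Emit:
{"fn": "play_rows", "kwargs": {"commands": [[0, 0, 0, 0, 0, 0, 0], [0, 0, 0, 0, 0, 0, 0], [0, 0, 0, 0, 0, 0, 0]]}}

```text
time: 6.12
position: [522.1, 159.5, 103.2]
eef_rot: [2.614, 0.003, 1.909]
contact_force: [2.0, 4.7, 2.3]
grip_width: 10.6
gripper_force: 51.7
```

```bash
python3 - <<'E'
from h import *
from workcell import arm
s=arm.get_state();f=s["contact_force"];print(s["position"],f,MP.inv().apply(f),s["moment"],s["joint_pos"],MP.inv().apply(s["position"]-AX))
plan([(s["position"],pan(1.571))])
E
```

```text
[522.0998029  159.49782696 103.16197998] [1.9586007  4.67123267 2.33282508] [4.08852243 3.77777223 0.33320485] [ 0.76749771 -0.19545387  0.43146354] [ 0.13712565 -0.15128759  1.9885656   0.13850539  0.79037692 -0.27369398] [ 0.93189817 -0.97098232 28.51652017]
[0.0, 0.0, 0.0, 0.003, -0.001, 0.006] -> [522. 159. 103.] rows 0.1
```

Emit:
{"fn": "play_rows", "kwargs": {"commands": [[45, 0, 0, 0, 0, 0, 0], [45, 0, 0, 0, 0, 0, 0], [45, 0, 0, 0, 0, 0, 0], [45, 0, 0, 0, 0, 0, 0], [45, 0, 0, 0, 0, 0, 0]]}}

```text
time: 6.53
position: [520.9, 158.4, 101.4]
eef_rot: [2.619, 0.002, 1.906]
contact_force: [-0.3, -0.1, 1.0]
grip_width: 44.9
gripper_force: 0.0
```

```bash
python3 - <<'E'
from h import *
from workcell import arm
s=arm.get_state();f=s["contact_force"];print(s["position"],f,s["grip_width"],MP.inv().apply(s["position"]-AX))
Y=-.205+np.pi   # candidate yaws for rack grasp
plan([(pp(0,0,130),pan(1.571)),((430,60,330),down(1.9)),((400,-100,350),down(1.5)),((400,-280,350),down(1.37)),((446.5,-398.5,300),down(1.366))])
E
```

```text
[520.91393961 158.41251154 101.38004965] [-0.28735303 -0.10255436  0.97995761] 44.86945594179949 [-1.23632266 -1.61051752 27.71074714]
[0.005, 0.004, -0.341, -0.001, 0.0, 0.003] -> [473. 144. 191.] rows 2.5
[-0.217, 0.036, -0.516, 0.5, -0.001, 0.003] -> [430.  60. 330.] rows 4.2
[-0.472, -0.267, -0.067, -0.0, -0.0, 0.382] -> [ 400. -100.  350.] rows 3.9
[-0.598, 0.042, 0.0, 0.0, -0.0, 0.124] -> [ 400. -280.  350.] rows 4.3
[-0.356, 0.231, 0.167, 0.0, -0.0, 0.004] -> [ 446. -398.  300.] rows 3.3
```

Emit:
{"fn": "play_rows", "kwargs": {"commands": [[45, 0.005, 0.004, -0.341, 0, 0, 0], [45, 0.005, 0.004, -0.341, 0, 0, 0], [45, 0.005, 0.004, -0.341, 0, 0, 0], [45, 0.005, 0.004, -0.341, 0, 0, 0]]}}

```text
time: 6.87
position: [475.0, 143.7, 197.7]
eef_rot: [2.607, 0.004, 1.906]
contact_force: [0.4, 0.2, 1.2]
grip_width: 45.0
gripper_force: 0.0
```

Emit:
{"fn": "play_rows", "kwargs": {"commands": [[45, -0.217, 0.036, -0.516, 0.5, 0, 0.003], [45, -0.217, 0.036, -0.516, 0.5, 0, 0.003], [45, -0.217, 0.036, -0.516, 0.5, 0, 0.003], [45, -0.217, 0.036, -0.516, 0.5, 0, 0.003], [45, -0.217, 0.036, -0.516, 0.5, 0, 0.003]]}}

```text
time: 7.28
position: [431.6, 58.4, 335.3]
eef_rot: [3.14, 0.004, 1.901]
contact_force: [0.5, 0.5, 0.1]
grip_width: 45.0
gripper_force: 0.0
```

Emit:
{"fn": "play_rows", "kwargs": {"commands": [[45, -0.472, -0.267, -0.067, 0, 0, 0.382], [45, -0.472, -0.267, -0.067, 0, 0, 0.382], [45, -0.472, -0.267, -0.067, 0, 0, 0.382], [45, -0.472, -0.267, -0.067, 0, 0, 0.382], [45, -0.472, -0.267, -0.067, 0, 0, 0.382]]}}

```text
time: 7.7
position: [399.9, -105.9, 350.3]
eef_rot: [-3.141, 0.004, 1.492]
contact_force: [-0.0, 0.5, 0.6]
grip_width: 45.3
gripper_force: 0.0
```

Emit:
{"fn": "play_rows", "kwargs": {"commands": [[45, -0.598, 0.042, 0, 0, 0, 0.124], [45, -0.598, 0.042, 0, 0, 0, 0.124], [45, -0.598, 0.042, 0, 0, 0, 0.124], [45, -0.598, 0.042, 0, 0, 0, 0.124], [45, -0.598, 0.042, 0, 0, 0, 0.124]]}}

```text
time: 8.12
position: [400.6, -284.1, 348.2]
eef_rot: [-3.139, 0.001, 1.368]
contact_force: [-0.6, -0.1, -0.2]
grip_width: 45.0
gripper_force: 0.0
```

```bash
python3 - <<'E'
from h import *
from workcell import arm
import cv2
s=arm.get_state();print(s["position"],s["eef_rot"],s["contact_force"])
t=arm.get_image("top")["frame"];S=arm.get_image("scene")["frame"]
c=lambda i,x,y,w,h,k:cv2.resize(i[y:y+h,x:x+w],None,fx=k,fy=k,interpolation=cv2.INTER_CUBIC)
cv2.imwrite("pics/o1.png",np.hstack([c(t,110,175,80,80,5),c(S,175,225,80,80,5)])[:,:,::-1])
cr=lambda p,x,y:(np.array(p,float)+.5)/4-.5+[x,y]
print("big red top",tri([("top",cr((745-400,285),350,170)),("scene",cr((632-400,78),300,140))]).x)
J=pp(38,0,0);print("jack pred", (proj("top",J)-[110,175]+.5)*5-.5,(proj("scene",J)-[175,225]+.5)*5-.5)
plan([((446.5,-399,230),down(1.363)),((446.5,-399,150),down(1.363)),((446.5,-399,91),down(1.363))])
E
```

```text
[ 400.61293675 -284.12230343  348.19928405] [-3.13902804e+00  6.61317569e-04  1.36848472e+00] [-0.64001773 -0.1214357  -0.22671869]
big red top [ 465.75893666 -507.81220094  129.80101217]
jack pred [[175.34043061 143.89837786]] [[162.61112918 156.83660081]]
[-0.354, 0.228, 0.394, -0.003, -0.002, 0.006] -> [ 446. -399.  230.] rows 4.1
[0.0, -0.0, 0.267, 0.0, 0.0, -0.0] -> [ 446. -399.  150.] rows 1.9
[0.0, -0.0, 0.197, 0.0, -0.0, 0.0] -> [ 446. -399.   91.] rows 1.4
```

View pics/o1.png

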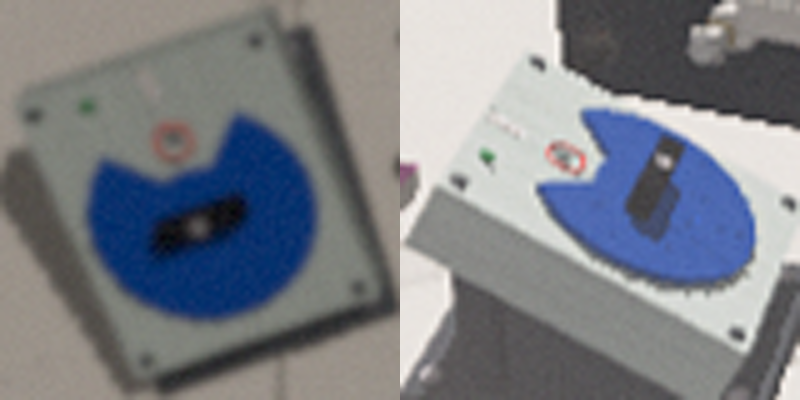

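The cover opening now faces the mark, and the jack is bare at top-crop (174,142) and scene-crop (567,158). The big red pin is 108 mm away from the target, so it's clear. Next I go for the pin.

Emit:
{"fn": "play_rows", "kwargs": {"commands": [[45, -0.354, 0.228, 0.394, 0, 0, 0.005], [45, -0.354, 0.228, 0.394, 0, 0, 0.005], [45, -0.354, 0.228, 0.394, 0, 0, 0.005], [45, -0.354, 0.228, 0.394, 0, 0, 0.005], [45, -0.354, 0.228, 0.394, 0, 0, 0.005]]}}

```text
time: 8.63
position: [447.0, -397.1, 224.1]
eef_rot: [-3.133, -0.006, 1.367]
contact_force: [-1.3, 0.8, -2.1]
grip_width: 45.0
gripper_force: 0.0
```

Emit:
{"fn": "play_rows", "kwargs": {"commands": [[45, 0, 0, 0.267, 0, 0, 0], [45, 0, 0, 0.267, 0, 0, 0], [45, 0, 0, 0.267, 0, 0, 0], [45, 0, 0, 0.267, 0, 0, 0], [45, 0, 0, 0.267, 0, 0, 0]]}}

```text
time: 9.05
position: [448.8, -397.1, 155.7]
eef_rot: [3.137, 0.002, 1.369]
contact_force: [-0.1, -0.1, 0.2]
grip_width: 45.0
gripper_force: 0.0
```

```bash
python3 - <<'E'
from h import *
from workcell import arm
import cv2
s=arm.get_state();print(s["position"],s["eef_rot"],s["contact_force"])
t=arm.get_image("top")["frame"];S=arm.get_image("scene")["frame"]
c=lambda i,x,y,w,h,k:cv2.resize(i[y:y+h,x:x+w],None,fx=k,fy=k,interpolation=cv2.INTER_CUBIC)
cv2.imwrite("pics/p1.png",np.hstack([c(t,350,170,100,100,4),c(S,300,140,100,100,4)])[:,:,::-1])
plan([((446.5,-399,91),down(1.363))])
E
```

```text
[ 448.77572101 -397.08596944  155.72799297] [3.13732850e+00 2.29713447e-03 1.36893278e+00] [-0.09881377 -0.0550933   0.2145721 ]
[-0.003, -0.01, 0.222, 0.007, 0.005, 0.005] -> [ 446. -399.   91.] rows 1.6
```

View pics/p1.png

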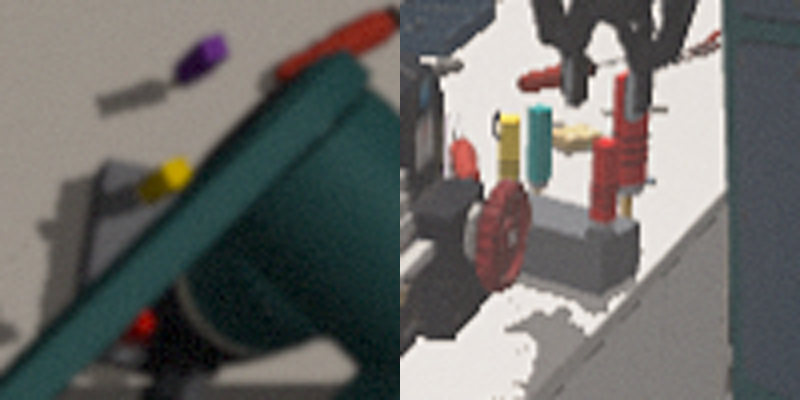

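The fingers, at scene-crop (575,90) and (637,100), straddle the red pin at (605,141). I descend and close.

Emit:
{"fn": "play_rows", "kwargs": {"commands": [[45, -0.003, -0.008, 0.1, 0.005, 0.003, 0.005], [45, -0.003, -0.008, 0.19, 0.005, 0.003, 0.005], [45, -0.003, -0.008, 0.217, 0.005, 0.003, 0.005], [45, -0.003, -0.008, 0.217, 0.005, 0.003, 0.005], [45, -0.003, -0.008, 0.217, 0.005, 0.003, 0.005]]}}

```text
time: 9.57
position: [445.8, -398.4, 89.7]
eef_rot: [-3.14, -0.001, 1.362]
contact_force: [0.8, 0.4, 0.3]
grip_width: 44.9
gripper_force: 0.0
```

Emit:
{"fn": "play_rows", "kwargs": {"commands": [[0, 0, 0, 0, 0, 0, 0], [0, 0, 0, 0, 0, 0, 0], [0, 0, 0, 0, 0, 0, 0], [0, 0, 0, 0, 0, 0, 0], [0, 0, 0, 0, 0, 0, 0]], "squeeze": 30}}

```text
time: 9.98
position: [447.2, -398.9, 90.1]
eef_rot: [3.139, -0.0, 1.363]
contact_force: [5.2, -1.2, 3.4]
grip_width: 15.9
gripper_force: 29.9
```

Emit:
{"fn": "play_rows", "kwargs": {"commands": [[0, 0, 0, 0, 0, 0, 0], [0, 0, 0, 0, 0, 0, 0], [0, 0, 0, 0, 0, 0, 0]], "squeeze": 40}}

```text
time: 10.23
position: [447.2, -398.9, 90.0]
eef_rot: [3.139, -0.0, 1.363]
contact_force: [4.7, -0.9, 4.2]
grip_width: 15.3
gripper_force: 41.0
```

```bash
python3 - <<'E'
from h import *
from workcell import arm
s=arm.get_state();print(s["position"],s["eef_rot"],s["contact_force"],s["moment"],s["grip_width"],s["gripper_force"])
p=s["position"]
plan([((p[0],p[1],180),down(1.363))])
E
```

```text
[ 447.16849657 -398.8603137    90.03101212] [ 3.13935969e+00 -1.88371137e-04  1.36264608e+00] [ 4.72568804 -0.87402013  4.15504653] [-0.17487218 -1.13574316  0.03905977] 15.338004604960442 40.97031354904175
[0.0, 0.001, -0.3, 0.002, -0.0, -0.0] -> [ 447. -399.  180.] rows 2.2
```

Emit:
{"fn": "play_rows", "kwargs": {"commands": [[0, 0, 0.003, -0.06, 0, 0, 0], [0, 0, 0.003, -0.13, 0, 0, 0], [0, 0, 0.003, -0.23, 0, 0, 0], [0, 0, 0.003, -0.33, 0, 0, 0], [0, 0, 0.003, -0.33, 0, 0, 0]]}}

```text
time: 10.65
position: [447.3, -400.4, 194.0]
eef_rot: [3.138, 0.004, 1.362]
contact_force: [0.5, -0.5, 1.2]
grip_width: 15.6
gripper_force: 40.2
```

```bash
python3 - <<'E'
from h import *
from workcell import arm
s=arm.get_state();print(s["position"],s["eef_rot"],s["contact_force"],s["moment"],s["grip_width"],s["gripper_force"])
AXn=AX
plan([((430,-370,370),down(1.363)),((400,-200,390),down(1.45)),((400,-20,390),down(1.65)),((420,90,350),down(1.9)),(pp(38.9,-1.5,69+90),pan(1.571)),(pp(38.9,-1.5,69+25),pan(1.571))])
E
```

```text
[ 447.33936987 -400.37705921  194.02477318] [3.13822842 0.00434576 1.3619996 ] [ 0.49986654 -0.54910735  1.17654939] [-0.0512034  -0.02358569 -0.01690237] 15.639521038085583 40.16527533531189
[0.085, -0.076, -0.587, 0.003, 0.004, -0.001] -> [ 430. -370.  370.] rows 4.3
[0.534, -0.215, -0.067, 0.0, 0.0, -0.083] -> [ 400. -200.  390.] rows 4.2
[0.596, -0.072, -0.0, 0.0, 0.0, -0.191] -> [400. -20. 390.] rows 4.3
[0.36, 0.095, 0.133, 0.0, 0.0, -0.239] -> [420.  90. 350.] rows 2.8
[0.107, 0.289, 0.383, -0.5, 0.001, -0.003] -> [492. 148. 235.] rows 4.2
[-0.0, -0.0, 0.217, 0.0, 0.0, 0.0] -> [522. 159. 179.] rows 1.6
```

Emit:
{"fn": "play_rows", "kwargs": {"commands": [[0, 0.085, -0.076, -0.587, 0, 0.003, 0], [0, 0.085, -0.076, -0.587, 0, 0.003, 0], [0, 0.085, -0.076, -0.587, 0, 0.003, 0], [0, 0.085, -0.076, -0.587, 0, 0.003, 0], [0, 0.085, -0.076, -0.587, 0, 0.003, 0]], "squeeze": 60}}

```text
time: 11.07
position: [429.3, -369.1, 370.7]
eef_rot: [3.138, 0.0, 1.362]
contact_force: [-0.5, -0.2, 0.2]
grip_width: 15.2
gripper_force: 61.4
```

Emit:
{"fn": "play_rows", "kwargs": {"commands": [[0, 0.534, -0.215, -0.067, 0, 0, -0.083], [0, 0.534, -0.215, -0.067, 0, 0, -0.083], [0, 0.534, -0.215, -0.067, 0, 0, -0.083], [0, 0.534, -0.215, -0.067, 0, 0, -0.083], [0, 0.534, -0.215, -0.067, 0, 0, -0.083]]}}

```text
time: 11.48
position: [398.2, -194.7, 386.0]
eef_rot: [-3.139, -0.007, 1.453]
contact_force: [0.1, -0.3, 0.5]
grip_width: 15.4
gripper_force: 61.6
```

Emit:
{"fn": "play_rows", "kwargs": {"commands": [[0, 0.596, -0.072, 0, 0, 0, -0.191], [0, 0.596, -0.072, 0, 0, 0, -0.191], [0, 0.596, -0.072, 0, 0, 0, -0.191], [0, 0.596, -0.072, 0, 0, 0, -0.191], [0, 0.596, -0.072, 0, 0, 0, -0.191]]}}

```text
time: 11.9
position: [399.1, -15.5, 385.0]
eef_rot: [-3.138, -0.008, 1.654]
contact_force: [0.6, -0.8, -0.2]
grip_width: 15.3
gripper_force: 61.6
```

Emit:
{"fn": "play_rows", "kwargs": {"commands": [[0, 0.36, 0.095, 0.133, 0, 0, -0.239], [0, 0.36, 0.095, 0.133, 0, 0, -0.239], [0, 0.36, 0.095, 0.133, 0, 0, -0.239], [0, 0.36, 0.095, 0.133, 0, 0, -0.239]]}}

```text
time: 12.23
position: [419.0, 95.1, 341.8]
eef_rot: [-3.134, -0.011, 1.907]
contact_force: [-1.1, -0.3, -0.4]
grip_width: 15.6
gripper_force: 61.6
```

Emit:
{"fn": "play_rows", "kwargs": {"commands": [[0, 0.107, 0.289, 0.383, -0.5, 0, -0.003], [0, 0.107, 0.289, 0.383, -0.5, 0, -0.003], [0, 0.107, 0.289, 0.383, -0.5, 0, -0.003], [0, 0.107, 0.289, 0.383, -0.5, 0, -0.003], [0, 0.107, 0.289, 0.383, -0.5, 0, -0.003]]}}

```text
time: 12.65
position: [486.4, 149.3, 219.8]
eef_rot: [2.633, -0.009, 1.903]
contact_force: [-1.8, -0.5, -2.6]
grip_width: 15.3
gripper_force: 61.6
```

```bash
python3 - <<'E'
from h import *
from workcell import arm
s=arm.get_state();print(s["position"],s["eef_rot"],s["contact_force"],s["moment"],s["grip_width"],s["gripper_force"])
plan([(pp(38.9,-1.5,69+25),pan(1.571)),(pp(38.9,-1.5,69+8),pan(1.571))])
E
```

```text
[486.42763559 149.27422628 219.75664536] [ 2.63345786 -0.00881686  1.9026932 ] [-1.75331601 -0.47314572 -2.59109447] [-0.11050422  0.39092368 -0.01797159] 15.348945228519218 61.591676473617554
[-0.009, 0.042, 0.179, -0.015, -0.007, -0.004] -> [522. 159. 179.] rows 1.3
[0.0, 0.0, 0.057, 0.0, 0.0, -0.0] -> [530. 162. 164.] rows 0.4
```

Emit:
{"fn": "play_rows", "kwargs": {"commands": [[0, -0.009, 0.042, 0.179, -0.015, -0.007, -0.004], [0, -0.009, 0.042, 0.179, -0.015, -0.007, -0.004], [0, -0.009, 0.042, 0.179, -0.015, -0.007, -0.004], [0, -0.009, 0.042, 0.179, -0.015, -0.007, -0.004], [0, -0.009, 0.042, 0.179, -0.015, -0.007, -0.004]]}}

```text
time: 13.07
position: [528.1, 159.4, 192.0]
eef_rot: [2.603, 0.003, 1.902]
contact_force: [-0.4, 0.2, 0.2]
grip_width: 15.1
gripper_force: 61.5
```

Emit:
{"fn": "play_rows", "kwargs": {"commands": [[0, 0, 0, 0, 0, 0, 0], [0, 0, 0, 0, 0, 0, 0], [0, 0, 0, 0, 0, 0, 0], [0, 0, 0, 0, 0, 0, 0]]}}

```text
time: 13.4
position: [528.0, 160.0, 192.2]
eef_rot: [2.602, 0.002, 1.902]
contact_force: [-0.3, 0.9, -1.1]
grip_width: 15.3
gripper_force: 61.5
```

```bash
python3 - <<'E'
from h import *
from workcell import arm
s=arm.get_state();print(s["position"],s["eef_rot"],s["contact_force"],MP.inv().apply(s["position"]-AX))
plan([(pp(38.9,-1.5,69+8),pan(1.571)),(pp(38.9,-1.5,69+2),pan(1.571))])
E
```

```text
[527.98941594 160.01193015 192.15868547] [2.60160699e+00 2.36792151e-03 1.90234141e+00] [-0.31030692  0.87261593 -1.11245433] [ 50.39739084  -2.40458096 102.7221484 ]
[0.003, -0.04, 0.085, 0.016, 0.002, 0.001] -> [530. 162. 164.] rows 0.7
[-0.0, 0.0, 0.02, 0.0, 0.0, -0.0] -> [533. 163. 159.] rows 0.1
```

Emit:
{"fn": "play_rows", "kwargs": {"commands": [[0, 0.003, -0.04, 0.04, 0.016, 0.002, 0.001], [0, 0.003, -0.04, 0.075, 0.016, 0.002, 0.001], [0, 0.003, -0.04, 0.075, 0.016, 0.002, 0.001], [0, 0.003, -0.04, 0.075, 0.016, 0.002, 0.001], [0, 0.003, -0.04, 0.075, 0.016, 0.002, 0.001]]}}

```text
time: 13.82
position: [528.7, 161.3, 165.2]
eef_rot: [2.621, -0.001, 1.903]
contact_force: [-0.2, 0.6, -0.2]
grip_width: 14.9
gripper_force: 61.5
```

```bash
python3 - <<'E'
from h import *
from workcell import arm
import cv2
s=arm.get_state();print(s["position"],s["eef_rot"],s["contact_force"],MP.inv().apply(s["position"]-AX))
t=arm.get_image("top")["frame"];S=arm.get_image("scene")["frame"]
cv2.imwrite("pics/i_top.png",t[:,:,::-1]);cv2.imwrite("pics/i_sc.png",S[:,:,::-1])
c=lambda i,x,y,w,h,k:cv2.resize(i[y:y+h,x:x+w],None,fx=k,fy=k,interpolation=cv2.INTER_CUBIC)
cv2.imwrite("pics/i1.png",np.hstack([c(t,110,165,80,80,5),c(S,175,205,80,80,5)])[:,:,::-1])
plan([(pp(38.9,-1.5,69+3),pan(1.571))])
E
```

```text
[528.66653518 161.33692897 165.15644705] [ 2.62058424e+00 -5.62732305e-04  1.90260854e+00] [-0.20161808  0.59110517 -0.22846123] [37.82465618 -1.37263369 78.8015209 ]
[-0.0, 0.001, 0.025, -0.001, -0.0, -0.001] -> [533. 163. 160.] rows 0.2
```

View pics/i1.png

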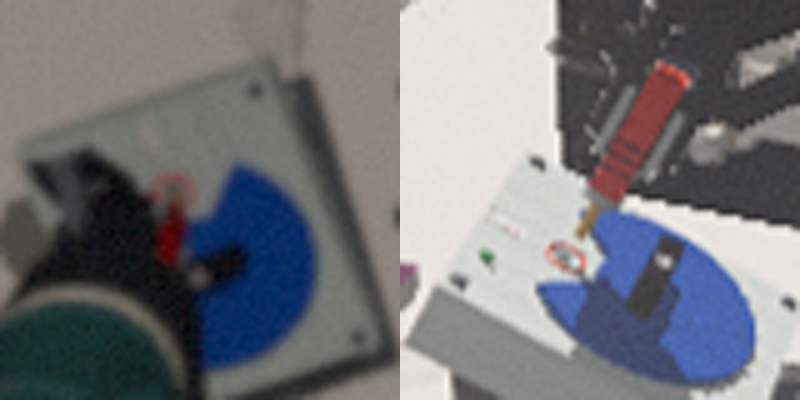

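The pin is held just above the ring. In the scene crop its tip is at about (582,236) and the jack centre at (566,257). I compare these with projections.

```bash
python3 - <<'E'
from h import *
import cv2
s2=lambda P,x,y:np.round((proj(n,P)-[x,y]+.5)*5-.5,1)
for n,x,y in(("top",110,165),("scene",175,205)):
    print(n,"tip",s2(pp(37.8,-1.4,9.8),x,y)+[[400*(n=="scene"),0]],"jack(38,0)",s2(pp(38,0,0),x,y)+[[400*(n=="scene"),0]],"top of pin",s2(pp(37.8,-1.4,104.8),x,y)+[[400*(n=="scene"),0]],
     "d/du,dv",(s2(pp(39,0,0),x,y)-s2(pp(38,0,0),x,y)),s2(pp(38,1,0),x,y)-s2(pp(38,0,0),x,y),s2(pp(38,0,1),x,y)-s2(pp(38,0,0),x,y))
t=cv2.imread("pics/i_top.png");S=cv2.imread("pics/i_sc.png")
c=lambda i,x,y,w,h,k:cv2.resize(i[y:y+h,x:x+w],None,fx=k,fy=k,interpolation=cv2.INTER_CUBIC)
cv2.imwrite("pics/i2.png",np.hstack([c(t,130,190,30,40,13),c(S,200,238,30,40,13)]))
E
```

```text
top tip [[175.5 199. ]] jack(38,0) [[175.3 193.9]] top of pin [[145.6 260.2]] d/du,dv [[-0.8 -1.9]] [[-2.   0.7]] [[-0.2  0.6]]
scene tip [[573.  239.4]] jack(38,0) [[562.6 256.8]] top of pin [[664.7  76.4]] d/du,dv [[-2.  -1.1]] [[-0.7  1.1]] [[ 0.9 -1.6]]
```

View pics/i2.png

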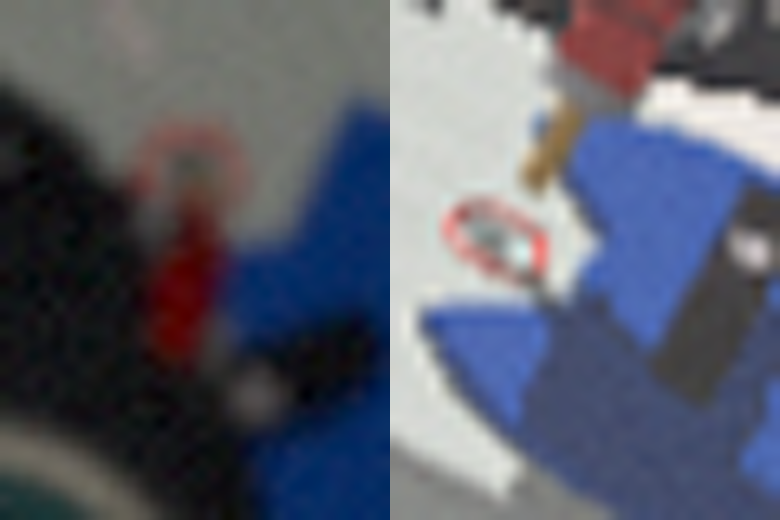

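Relative to the jack the tip is about -1 mm in u and -3.5 mm in v. I shift by that and lower gently until it touches.

Emit:
{"fn": "play_rows", "kwargs": {"commands": [[0, 0.012, 0.004, 0, 0, 0, 0], [0, 0.012, 0.004, 0.01, 0, 0, 0], [0, 0.012, 0.004, 0.02, 0, 0, 0], [0, 0.012, 0.004, 0.02, 0, 0, 0], [0, 0.012, 0.004, 0.02, 0, 0, 0]]}}

```text
time: 14.33
position: [531.2, 166.0, 160.7]
eef_rot: [2.62, -0.0, 1.903]
contact_force: [0.2, -0.1, 0.3]
grip_width: 15.1
gripper_force: 61.5
```

Emit:
{"fn": "play_rows", "kwargs": {"commands": [[0, 0, 0, 0.01, 0, 0, 0], [0, 0, 0, 0.02, 0, 0, 0], [0, 0, 0, 0.02, 0, 0, 0], [0, 0, 0, 0.02, 0, 0, 0]]}}

```text
time: 14.67
position: [534.1, 166.9, 155.5]
eef_rot: [2.62, -0.0, 1.902]
contact_force: [0.1, 0.1, 0.3]
grip_width: 15.0
gripper_force: 61.5
```

```bash
cat > st.py <<'E'
from h import *
from workcell import arm
s=arm.get_state();print(s["time"],MP.inv().apply(s["position"]-AX).round(2),"F panel",MP.inv().apply(s["contact_force"]).round(1),"M",MP.inv().apply(s["moment"]).round(2),s["grip_width"],((MP*R.from_euler('z',1.571)*R.from_euler('x',np.pi)).inv()*R.from_euler('xyz',s["eef_rot"])).as_rotvec(True).round(2))
E
python3 st.py
```

```text
14.6667 [39.    2.15 66.99] F panel [0.3 0.1 0.2] M [ 0.01  0.23 -0.  ] 15.023949841540519 [0.14 0.02 0.04]
```

Emit:
{"fn": "play_rows", "kwargs": {"commands": [[0, 0, 0, 0.007, 0, 0, 0], [0, 0, 0, 0.014, 0, 0, 0], [0, 0, 0, 0.014, 0, 0, 0], [0, 0, 0, 0.014, 0, 0, 0]]}}

```text
time: 15.0
position: [536.2, 167.5, 152.0]
eef_rot: [2.62, -0.0, 1.902]
contact_force: [1.4, -0.9, -1.5]
grip_width: 15.3
gripper_force: 61.5
```

```bash
python3 st.py
```

```text
15.0 [39.1   1.98 62.85] F panel [ 0.1 -1.3 -1.8] M [-0.23  0.31  0.01] 15.312476592573821 [ 0.12 -0.01  0.04]
```

Emit:
{"fn": "play_rows", "kwargs": {"commands": [[0, -0.002, 0, 0.01, 0, 0, 0], [0, -0.002, 0, 0.02, 0, 0, 0], [0, -0.002, 0, 0.02, 0, 0, 0], [0, -0.002, 0, 0.02, 0, 0, 0]]}}

```text
time: 15.33
position: [539.2, 168.2, 146.8]
eef_rot: [2.62, -0.001, 1.903]
contact_force: [-0.1, -0.8, -0.1]
grip_width: 15.3
gripper_force: 61.5
```

```bash
python3 st.py
```

```text
15.3333 [39.19  1.72 56.83] F panel [-0.4 -0.7  0.1] M [-0.05  0.36  0.05] 15.294214652104639 [0.12 0.03 0.04]
```

It's in the hole, so I keep going.

Emit:
{"fn": "play_rows", "kwargs": {"commands": [[0, 0, 0, 0.01, 0, 0, 0], [0, 0, 0, 0.02, 0, 0, 0], [0, 0, 0, 0.028, 0, 0, 0], [0, 0, 0, 0.028, 0, 0, 0]]}}

```text
time: 15.67
position: [543.1, 169.6, 139.2]
eef_rot: [2.62, -0.001, 1.903]
contact_force: [0.3, 0.0, -0.1]
grip_width: 14.9
gripper_force: 61.5
```

```bash
python3 st.py
```

```text
15.6667 [39.04  1.71 48.15] F panel [ 0.2 -0.1 -0.3] M [0.   0.27 0.02] 14.914539235106202 [0.13 0.03 0.05]
```

Emit:
{"fn": "play_rows", "kwargs": {"commands": [[0, 0, 0, 0.006, 0, 0, 0], [0, 0, 0, 0.012, 0, 0, 0], [0, 0, 0, 0.016, 0, 0, 0], [0, 0, 0, 0.016, 0, 0, 0]]}}

```text
time: 16.0
position: [545.3, 170.2, 136.2]
eef_rot: [2.62, -0.0, 1.903]
contact_force: [-3.2, -1.3, 2.3]
grip_width: 15.1
gripper_force: 62.1
```

```bash
python3 st.py
```

```text
16.0 [39.45  1.59 44.42] F panel [-1.9 -0.2  3.8] M [-0.08  0.69 -0.01] 15.126813222597455 [0.11 0.01 0.02]
```

Emit:
{"fn": "play_rows", "kwargs": {"commands": [[0, 0, 0, 0.008, 0, 0, 0], [0, 0, 0, 0.012, 0, 0, 0], [0, 0, 0, 0.012, 0, 0, 0]]}}

```text
time: 16.25
position: [546.1, 170.2, 136.3]
eef_rot: [2.621, 0.001, 1.904]
contact_force: [-24.3, -8.9, 23.0]
grip_width: 15.2
gripper_force: 66.0
```

```bash
python3 st.py
```

```text
16.25 [40.15  1.31 44.09] F panel [-10.9  -0.6  32.9] M [-0.26  2.4  -0.03] 15.183865644585579 [ 0.15 -0.04 -0.08]
```

The pin is seated, with 33 N against the panel and no further travel. I relieve the force, open modestly and back off along the normal.

Emit:
{"fn": "play_rows", "kwargs": {"commands": [[0, 0, -0.004, -0.012, 0, 0, 0], [0, 0, -0.004, -0.012, 0, 0, 0], [28, 0, -0.004, -0.012, 0, 0, 0], [28, 0, -0.004, -0.012, 0, 0, 0], [28, 0, -0.004, -0.012, 0, 0, 0]]}}

```text
time: 16.67
position: [544.5, 170.0, 134.6]
eef_rot: [2.62, -0.001, 1.903]
contact_force: [0.5, -0.2, 0.0]
grip_width: 28.0
gripper_force: 0.0
```

Emit:
{"fn": "play_rows", "kwargs": {"commands": [[28, 0, 0, 0, 0, 0, 0], [28, 0, 0, -0.05, 0, 0, 0], [28, 0, 0, -0.12, 0, 0, 0], [28, 0, 0, -0.25, 0, 0, 0], [28, 0, 0, -0.4, 0, 0, 0]]}}

```text
time: 17.08
position: [488.0, 150.7, 234.3]
eef_rot: [2.625, -0.002, 1.903]
contact_force: [1.5, -0.4, 0.4]
grip_width: 28.2
gripper_force: 0.0
```

Emit:
{"fn": "play_rows", "kwargs": {"commands": [[28, -0.3, 0, -0.2, 0, 0, 0], [28, -0.5, 0, -0.4, 0, 0, 0], [28, -0.5, 0, -0.4, 0, 0, 0], [28, -0.5, 0, -0.4, 0, 0, 0], [28, -0.5, 0, -0.4, 0, 0, 0]]}}

```text
time: 17.5
position: [482.0, -13.3, 343.5]
eef_rot: [2.616, 0.003, 1.9]
contact_force: [0.7, -0.6, 0.8]
grip_width: 27.9
gripper_force: 0.0
```

```bash
python3 st.py; python3 - <<'E'
from h import *
from workcell import arm
import cv2
t=arm.get_image("top")["frame"];S=arm.get_image("scene")["frame"]
c=lambda i,x,y,w,h,k:cv2.resize(i[y:y+h,x:x+w],None,fx=k,fy=k,interpolation=cv2.INTER_CUBIC)
cv2.imwrite("pics/f1.png",np.vstack([np.hstack([c(t,110,165,80,80,4),c(S,175,205,80,80,4)]),cv2.resize(np.hstack([t[180:260,340:420],S[150:230,300:380]]),(640,280))[:,:]])[:,:,::-1])
E
```

```text
17.5 [  39.51 -151.23  283.71] F panel [ 0.8 -0.8  0.5] M [-0.01  0.22 -0.  ] 27.88112928987752 [-0.11 -0.24  0.04]
```

View pics/f1.png

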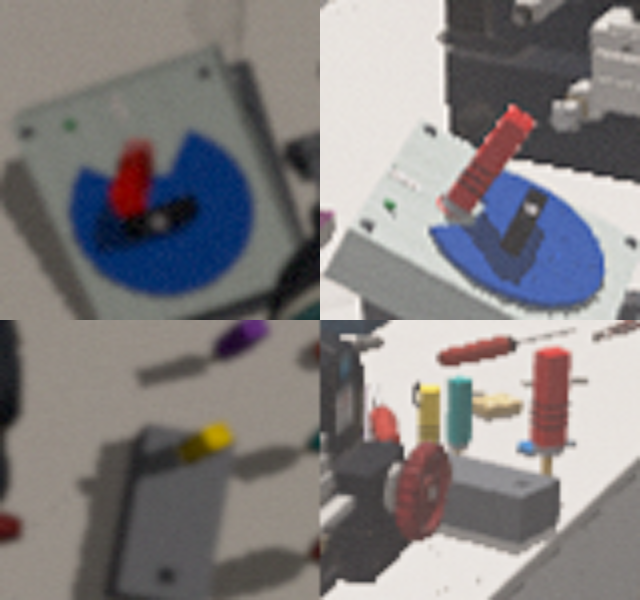

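The pin is seated, with its collar on the panel at scene (460,208). The opening still faces the mark, the yellow pin is in place at (430,410), and the arm is clear. I hand the job in.

```bash
python3 -c "
from workcell import arm
print(arm.job_done())"
```

```text
the job is handed in; nothing more can be done
None
```

I turned the cover so its opening faces the mark and pushed the red pin fully home in the jack. The yellow pin still stands in the rack, and the job is handed in at about 17.6 s; the hand-in call gave no verdict.

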